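# Switch off the tray wrapper and unclip its cutter cassette

### The arm

A 6-joint arm with a two-finger parallel gripper is mounted at the origin on the work surface. World frame = base frame: x ahead of the robot, y to its left, z up, the work surface at z = 0. Lengths are in mm, angles in rad, forces in N, time in s.
With the tool pointing down it reaches from about 350 to 725 mm from the base axis. Payload 4.3 kg.
Tool frame: the origin (TCP) lies at the very end of the fingers, on their centre line; the grasp point (between the pads) lies 19 mm behind it (bot.tcp_to_grasp is the distance from the TCP to the grasp point, in mm); z points along the fingers, x is the direction in which the jaws open and shut, and the axes are right-handed (so a half turn about z gives the same grasp; the last joint's range is limited). The gripper opens to 85 mm and grips with 20 to 120 N. Pads are 22 mm wide; open, the fingers measure 114 mm over their backs; the gripper's body (76 mm by 85 mm) begins 54 mm behind the grasp point. The pads swing forward as they close: fully open they stand 13 mm farther back than shut.
Start: joints at [-1.211, 0.377, 0.081, 1.274, 0, 1.46], TCP at [260.323, -512.736, 231.329] pointing down, gripper open.
Joint ranges: [-2.72, 2.72], [-0.84, 1.66], [-1.02, 1.22], [-1.77, 2.12], [-1.37, 1.28], [-3.14, 3.14]. Speed limits (rad/s): [2.57, 2.57, 3.14, 3.14, 3.14, 3.14].

### API

Orientations are given as a unit quaternion [x, y, z, w].
In Python, from plant import bot gives the robot as it stands.
- The arm moves only by the tool arm_command, never from a script. Its argument "motion" is a list of rows, each an object with "offset": the shift along the world's x, y, z each as a share of 6 cm, from -1 to 1, a list of three; "dr": the turn, a rotation vector about the world's x, y, z each as a share of 0.1 rad, from -1 to 1, a list of three; "gripper": the opening in per cent of the stroke, from 0 (shut) to 100 (fully open). In form: [{"offset": [x, y, z], "dr": [ax, ay, az], "gripper": gripper}, ...]. A call has 1 to 10 rows; each row shifts and turns the pose as measured when the row begins; what a row does not reach is not made up. A row lasts 1/8 s, in which the tool goes at most 62.5 mm and 10.7 degrees, less where a joint would pass 70% of its speed; a pose out of reach is approached as far as the arm can. A call with a number of a shift or a turn outside -1 to 1 is refused whole. A call with a gripper value outside its range is refused whole. The fingers move at their own pace and stop on an object; the grip force is fixed at half the most. Time passes only in rows, so rows that do not move let the fingers close. It gives the time, the measured TCP pose, the force and the opening at its end, in the units of the state.
- bot.get_state(): the state, without advancing time (a new reading comes with each control period).
- bot.grab_frame(name): name is "scene" or "top" or "wrist"; returns a dict with "frame" (384x512x3 uint8, red, green, blue), "fovy" (degrees; the focal length in pixels is half the picture's height over the tangent of half this angle, whatever the lens; pixels are square), "cx", "cy" (the principal point, pixels), "dist_coeffs" ([k1, k2, p1, p2, k3] as OpenCV has them; the pictures are not rectified), "position" and "attitude" of the camera in the world; the wrist camera has in their place "T_tool_cam" (4x4, takes a point from camera to tool coordinates, whose origin is the TCP and whose axes are the tool frame's). Camera axes: x right, y down, z forward; pixel columns grow to the right and rows downward; lengths in mm; the calibration is good to about 2 mm. A picture is of the moment at which its call begins: read the wrist's pose just before it. There is no depth.
- bot.finish_job(): hands the job in, once; it reports no verdict.
The state is a dict: "t": time; "joint_positions": joint angles; "dq": joint speeds; "joint_torque": joint torques, N m; "position": TCP position; "tool_rot": TCP orientation; "ft_force": force on the tool from outside, world axes, zero at the start; "ft_torque": the same for the moment, N m; "gripper_width": opening from 0.0 (shut) to 1.0 (fully open).
Only numpy, scipy, OpenCV 4.12 (cv2) and the standard library are available. Lean on these libraries where they do the work, as an engineer would, in place of code of your own. Each camera call takes 0.05 s, during which the arm holds its last target.

### The job

Switch the wrapping machine off at its red-knobbed lever, then take out the cutter cassette: pinch its two orange side buttons fully in together, and lift it out of its dock with them held in. Stand it upright, flat on the floor of the blue tray, without dropping it, and leave the lever off and the dish, the jar and the cardboard core where they are.

Things in the scene. Friction and masses are not known exactly. Their poses are not given: they have to be found in the camera images.
- machine: Low tray wrapping machine, fixed: aluminium deck 250 x 370 mm, 65 mm above the table, red side cheeks 300 mm long, 76 mm high. Origin on the table under its centre; x points away from the front panel (robot side), y left, z up. In this frame: lever pivot at x -20, y -148, z 87 mm; a yellowish film roll lies along x at y 135 mm, 84 mm thick, top 159 mm above the table.
- dock (a point): Point on the machine's deck (65 mm above the table; machine x -25, y -10 mm) under the centre of the docked cassette; axes as the machine's. Guides 10 mm high with 1.5 to 2 mm play locate the cassette's base. Beside its middle two dark keepers, 44 mm along y, 17.5 to 35 mm out in x and 20 mm high, have lips that the cassette's hooks catch under.
- power (a joint): Angle of the power lever, rad: 0 = on, leaning 0.5 rad to machine -x (front); 1.0 = off, leaning 0.5 rad to machine +x, at its stop. It turns about an axis along machine y and stays where it is left (about 0.8 N at the knob moves it). It starts at 0 to 0.15; above 0.8 counts as off.
- power_tip (a point): Centre of the lever's red ball knob, 26 mm across, at the end of a 10 mm steel rod 80 mm from the pivot (the knob's centre is 157 mm above the table at either end of the swing, 167 mm half-way); the grey block and its dark barrel under it rise to 100 mm above the table.
- cassette_grip (a point): Midpoint between the cassette's two orange buttons, 50 mm above its underside. The buttons, 32 mm along y and 24 mm high (38 to 62 mm up), stand out on the -x and +x sides of the grip head: 56 mm over both when out, 40 mm when fully in. Their hooks hold the cassette in the dock until each is over 6 mm in; then it lifts straight up. z up; docked, axes as the machine's.
- cassette: The cutter cassette, loose, 0.22 to 0.36 kg. Origin at the centre of its underside; axes as cassette_grip. Black base 150 mm (y) x 24 mm (x) x 12 mm high, parts on it up to 26 mm high, and in the middle a grey grip head, 44 mm along y, 30 mm in x, top at 70 mm. The orange hooks reach 22.5 mm out in x near its foot.
- button_near (a joint): Travel of the cassette's button on its -x side, m: 0 = out, 0.008 = fully in. Springs back when let go; 3 N to start it, 9 N fully in. Pushed along x.
- button_far (a joint): The same for the button on the cassette's +x side.
- tray: Loose blue tray, 105 mm (x) x 205 mm (y) x 18 mm high, 4 mm walls and floor, 0.8 kg, flat on the table. Origin at the centre of its underside; its inner floor is 4 mm above.
- dish: Bystander: loose white round dish 136 mm across, 22 mm high. Origin under its centre.
- jar: Bystander: loose white jar with a green cap, 56 mm across, 120 mm high. Origin under its centre.
- core: Bystander: loose cardboard roll core standing upright, 76 mm across, 140 mm high. Origin under its centre.
Things that resemble listed ones, but are neither listed nor needed, are in the scene too. What is meant by the tray is not pink, and is the larger of those in its own colour.

How it is judged (in metres and radians):
On the way, in this order (a step that is already met when the one before it is completed fails the run):
1. the lever is off, with the cassette still clipped in the dock, its buttons out (value of joint power above 0.8 rad and value of joint each of button_near, button_far below 0.003 m and z of cassette_grip in the frame of dock between 0.044 and 0.054 m and horizontal distance between cassette_grip and dock below 0.008 m), for 0.1 s.
2. both buttons are pinched in (more than 6 mm each) while the cassette still sits in the dock, lever off (value of joint power above 0.8 rad and value of joint each of button_near, button_far above 0.006 m and z of cassette_grip in the frame of dock between 0.044 and 0.054 m and horizontal distance between cassette_grip and dock below 0.008 m), for 0.1 s.
3. the cassette is lifted more than 30 mm clear of the dock, lever off (value of joint power above 0.8 rad and z of cassette_grip in the frame of dock above 0.08 m), for 0.1 s.
At the end, for the whole second after the job is handed in: Lever off (above 0.8 rad). Cassette at rest, upright (within 0.08 rad) on the tray's floor (grip point 54 mm above the tray's underside, within 4 mm, and within 40 mm of its centre in tray x and y), buttons out (under 3 mm in); the tray flat on the table (value of joint power above 0.8 rad and x of cassette_grip in the frame of tray between -0.04 and 0.04 m and y of cassette_grip in the frame of tray between -0.04 and 0.04 m and z of cassette_grip in the frame of tray between 0.05 and 0.058 m and angle between cassette's own z axis and vertical below 0.08 rad and height (world z) of tray below 0.004 m and angle between tray's own z axis and vertical below 0.03 rad and linear speed of cassette below 0.02 m/s and value of joint each of button_near, button_far below 0.003 m); the robot touches nothing.
It fails at once if the cassette is dropped: it moves faster than 0.5 m/s with the fingers off it (linear speed of cassette above 0.5 m/s and contact force between the fingers and cassette below 0.1 N).
It fails at once if the dish, jar or core is moved more than 25 mm (distance of any of dish, jar, core from where it was at the start of the episode above 0.025 m).
It also fails if it takes over 48 s, if anything falls off the work surface, if the arm or the gripper's body presses on something with over 40 N, if the wrist force passes 120 N, or if a joint passes its speed limit or range.

## Working session

There is one attempt and no reset: what is moved stays moved. The work goes in short steps, Python scripts to look and compute and a tool call to move; the robot and the scene stay as the last step left them, time stands still between calls to the robot, and variables do not carry over. Pictures are saved under pics/ and viewed, and the job is handed in when it is done.

Besides the shell and the picture viewer there is one more tool, called after "Call:" by a JSON object that holds its "method" and its "body". arm_command: Moves the arm, as the interface text tells. Its arguments: {"type":"object","properties":{"motion":{"type":"array","items":{"type":"object","properties":{"offset":{"type":"array","items":{"type":"number"}},"dr":{"type":"array","items":{"type":"number"}},"gripper":{"type":"number"}}}}},"required":["motion"]}

```bash
ls; mkdir -p pics
python3 - <<'E'
from plant import bot
import cv2
print(bot.get_state(), bot.tcp_to_grasp)
for n in ["scene","top","wrist"]:
    f=bot.grab_frame(n)
    cv2.imwrite(f"pics/{n}0.png",f["frame"][:,:,::-1])
    f.pop("frame"); print(n,f)
E
```

```text
pics
{'t': 0.0, 'joint_positions': array([-1.21132592e+00,  3.78047669e-01,  7.96182539e-02,  1.27443117e+00,
       -1.02380386e-05,  1.46047612e+00]), 'dq': array([-1.00994006e-03, -1.95949457e-03, -9.68009940e-04, -2.52836197e-05,
       -4.82836884e-04,  1.15364712e-03]), 'joint_torque': array([ 4.57285423e-04, -4.63597047e+01,  2.69880706e+01,  2.07207684e-02,
        6.01095689e-05, -1.86309660e-05]), 'position': array([ 260.05584267, -512.07530174,  230.36673542]), 'tool_rot': array([ 8.52261126e-01, -5.23115578e-01, -8.17992941e-04, -6.29443847e-04]), 'ft_force': array([-0.13035021,  0.1730375 , -1.03574637]), 'ft_torque': array([-0.03910834, -0.01574948,  0.02191446]), 'gripper_width': 0.995139705972082} 18.700000000000003
scene {'fovy': 57.27972147887099, 'cx': 254.29283463061768, 'cy': 198.7827167403266, 'dist_coeffs': array([0.02745218, 0.        , 0.        , 0.        , 0.        ]), 'position': array([1088.80152957,  352.60937146,  883.55761327]), 'attitude': array([ 0.41780318,  0.82877931, -0.33413537, -0.16406984])}
top {'fovy': 47.656636307443804, 'cx': 255.72110677670025, 'cy': 188.68034656048872, 'dist_coeffs': array([-0.03093489,  0.        ,  0.        ,  0.        ,  0.        ]), 'position': array([ 356.98192768, -104.28120176, 1199.4126948 ]), 'attitude': array([-0.70115322,  0.70961737, -0.04311937,  0.05448   ])}
wrist {'fovy': 65.16977723798205, 'cx': 258.67269342696665, 'cy': 188.29644510532978, 'dist_coeffs': array([-0.06159144,  0.        ,  0.        ,  0.        ,  0.        ]), 'T_tool_cam': array([[ 9.99999558e-01, -1.04269884e-04, -9.34576890e-04,
        -1.45376554e-01],
       [ 3.63913868e-04,  9.59308579e-01,  2.82359553e-01,
        -7.09976013e+01],
       [ 8.67106031e-04, -2.82359769e-01,  9.59308193e-01,
        -1.42675603e+02],
       [ 0.00000000e+00,  0.00000000e+00,  0.00000000e+00,
         1.00000000e+00]])}
```

View pics/scene0.png

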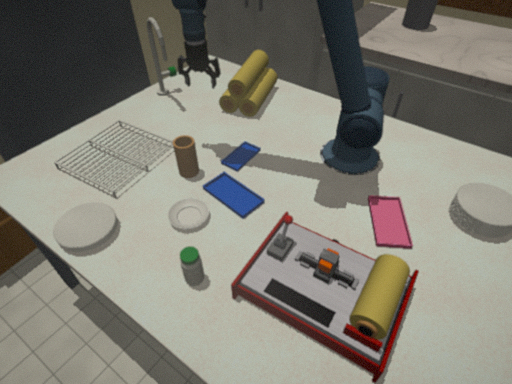

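View pics/top0.png

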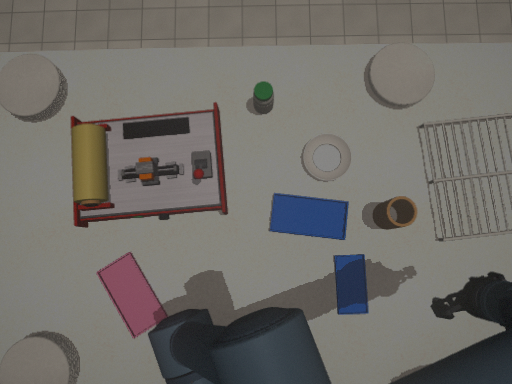

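View pics/wrist0.png

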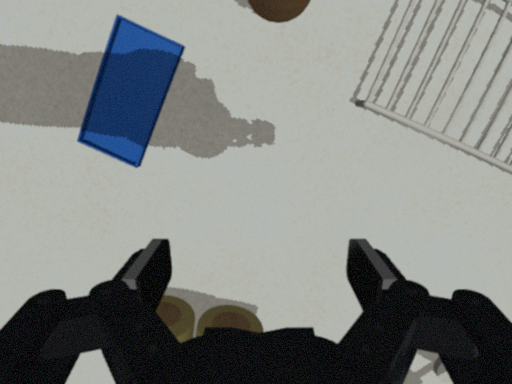

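The pictures show the machine at about (150,165) in top, with the knob at about (198,174), the orange buttons at about (146,168), the large blue tray at about (309,216) and a smaller blue decoy at (351,284). I'll zoom in and measure next.

```bash
cat > h.py <<'E'
import numpy as np, cv2
from scipy.spatial.transform import Rotation as R
def K(f):
    h=f["frame"].shape[0]; F=h/2/np.tan(np.radians(f["fovy"])/2)
    return np.array([[F,0,f["cx"]],[0,F,f["cy"]],[0,0,1]])
def pose(f,st=None):
    if "position" in f: return R.from_quat(f["attitude"]).as_matrix(),np.array(f["position"])
    Rt=R.from_quat(st["tool_rot"]).as_matrix(); T=f["T_tool_cam"]
    return Rt@T[:3,:3], Rt@T[:3,3]+st["position"]
def rays(f,px,st=None):
    px=np.asarray(px,float).reshape(-1,1,2)
    u=cv2.undistortPoints(px,K(f),f["dist_coeffs"])[:,0]
    Rc,c=pose(f,st); d=np.c_[u,np.ones(len(u))]@Rc.T
    return c,d
def plane(f,px,z,st=None):
    c,d=rays(f,px,st); return c+d*((z-c[2])/d[:,2])[:,None]
def proj(f,P,st=None):
    Rc,c=pose(f,st); rv=cv2.Rodrigues(Rc.T)[0]
    return cv2.projectPoints(np.asarray(P,float).reshape(-1,1,3),rv,-Rc.T@c,K(f),f["dist_coeffs"])[0][:,0]
def tri(f1,p1,f2,p2,s1=None,s2=None):
    c1,d1=rays(f1,[p1],s1);c2,d2=rays(f2,[p2],s2);d1=d1[0]/np.linalg.norm(d1);d2=d2[0]/np.linalg.norm(d2)
    t=np.linalg.lstsq(np.c_[d1,-d2],c2-c1,rcond=None)[0]
    a=c1+t[0]*d1;b=c2+t[1]*d2; return (a+b)/2,np.linalg.norm(a-b)
E
python3 - <<'E'
from plant import bot
from h import *
import pickle
S={n:bot.grab_frame(n) for n in ["scene","top"]}
pickle.dump(S,open("s0.pkl","wb"))
t=S["top"]["frame"][:,:,::-1]; s=S["scene"]["frame"][:,:,::-1]
cv2.imwrite("pics/topc.png",cv2.resize(t[95:235,60:240],None,fx=4,fy=4,interpolation=cv2.INTER_CUBIC))
cv2.imwrite("pics/scc.png",cv2.resize(s[200:375,225:425],None,fx=3.4,fy=3.4,interpolation=cv2.INTER_CUBIC))
def blobs(f,lo,hi,name,lo2=None):
    hsv=cv2.cvtColor(f["frame"],cv2.COLOR_RGB2HSV)
    m=cv2.inRange(hsv,np.array(lo),np.array(hi))
    n,l,st,c=cv2.connectedComponentsWithStats(m)
    for i in range(1,n):
        if st[i,4]>12: print(name,st[i],c[i].round(2))
    return m
for n in S:
    print(n)
    m=blobs(S[n],(105,120,40),(125,255,255),"blue")
    blobs(S[n],(6,170,120),(15,255,255),"orange")
    blobs(S[n],(0,150,60),(4,255,255),"red")
    blobs(S[n],(50,120,40),(80,255,255),"green")
    cs,_=cv2.findContours(m,cv2.RETR_EXTERNAL,cv2.CHAIN_APPROX_NONE)
    c=max(cs,key=cv2.contourArea); print(cv2.minAreaRect(c))
    if n=="top":
        q=cv2.boxPoints(cv2.minAreaRect(c)); w=plane(S[n],q,18); print(w.round(1),w.mean(0)); print([np.linalg.norm(w[i]-w[i-1]) for i in range(4)])
E
```

```text
scene
blue [222 143  37  27 380] [240.39 156.13]
blue [ 204  173   59   43 1171] [233.48 194.6 ]
orange [328 249  10   5  14] [332.5 251. ]
orange [319 259  13  10  68] [325.32 263.43]
red [233 213  59  73 197] [265.56 242.27]
red [245 271 173 101 779] [362.73 327.07]
red [346 324  36  24 166] [363.23 335.54]
green [169  67   6   7  27] [171.96  69.3 ]
green [181 248  17  13 174] [188.8  254.15]
((232.31430053710938, 193.9973602294922), (56.85888671875, 25.390790939331055), 34.508522033691406)
top
blue [ 270  194   78   46 2777] [308.7 216.2]
blue [ 335  255   33   59 1581] [350.29 283.97]
orange [139 158  11   4  34] [143.91 159.24]
orange [140 174  11   5  51] [144.73 175.84]
red [214 103  11 109 249] [219.19 156.92]
red [ 71 117   4   9  27] [ 72.67 120.63]
red [100 124   7   4  17] [104.06 125.41]
red [194 169   9   9  61] [198.08 173.  ]
red [ 74 202   4  24  60] [ 75.37 213.25]
red [ 78 203  33   7  98] [ 93.89 206.02]
red [ 80 207 131  14 198] [138.31 214.09]
green [255  82  17  17 196] [262.89  89.9 ]
((309.2139892578125, 216.05978393554688), (75.46826171875, 37.86117935180664), 6.632514476776123)
[[ 406.5 -122.3   18. ]
 [ 509.  -135.9   18. ]
 [ 482.4 -339.8   18. ]
 [ 380.7 -324.    18. ]] [ 444.65876641 -230.50448246   18.        ]
[np.float64(203.33643098225022), np.float64(103.37561232715014), np.float64(205.676233458154), np.float64(102.9662004779971)]
```

View pics/topc.png

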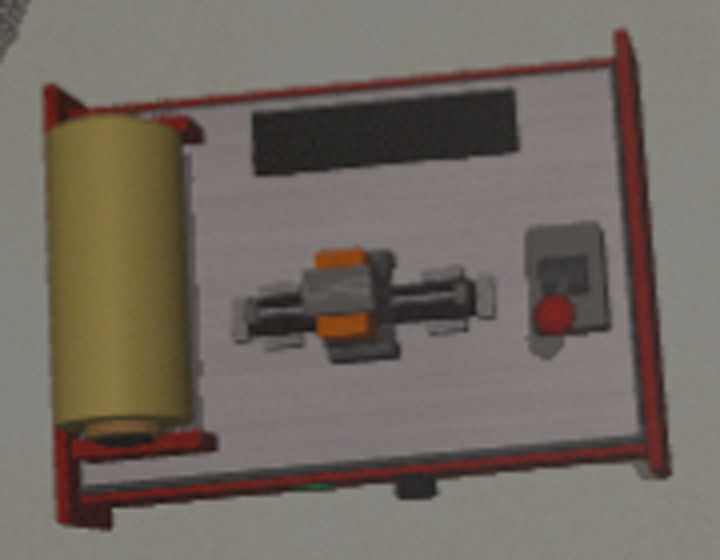

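View pics/scc.png

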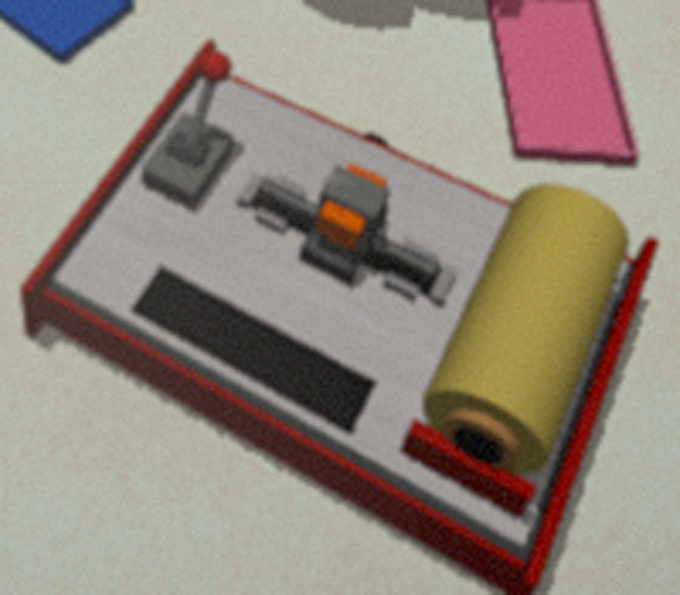

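Run:
```python
from h import *
import pickle
S=pickle.load(open("s0.pkl","rb")); T=S["top"]; C=S["scene"]
def tc(x,y): return (60+(x+.5)/4-.5, 95+(y+.5)/4-.5)
def sc(x,y): return (225+(x+.5)/3.4-.5, 200+(y+.5)/3.4-.5)
a=plane(T,[tc(622,32),tc(659,474)],76)
b=plane(T,[tc(50,88),tc(64,522)],76)
print(a,b)
for p in (a,b):
    d=p[0]-p[1]; print("len",np.linalg.norm(d),"yaw",np.arctan2(d[1],d[0]))
# both front/back edges
for p in ([tc(80,500),tc(640,455)],[tc(120,106),tc(615,62)]):
    w=plane(T,p,66);d=w[0]-w[1];print("edge yaw",np.arctan2(d[1],d[0])-np.pi/2,w.round(0).tolist())
print("machine ctr from cheeks",(a.mean(0)+b.mean(0))/2)
print("headtop",plane(T,[tc(339,290)],135))
print("orange tops", plane(T,[(143.91,159.24),(144.73,175.84)],127), plane(T,[(143.91,159.24),(144.73,175.84)],127).mean(0))
print("scene far orange face",plane(C,[(325.32,263.43)],115))
print("knob tri",tri(T,(198.08,173),C,sc(215,66)), plane(T,[(198.08,173)],158))
# tray yaw
```

```text
[[748.55911282  19.70356333  76.        ]
 [450.36567779  -5.06258595  76.        ]] [[716.86719403 408.14537783  76.        ]
 [423.38253393 384.42064441  76.        ]]
len 299.22013108619245 yaw 0.08286379103459514
len 294.44202942852127 yaw 0.08066267023162547
edge yaw 0.068604282607025 [[438.0, 379.0, 66.0], [464.0, 8.0, 66.0]]
edge yaw 0.07267690154153694 [[706.0, 363.0, 66.0], [731.0, 25.0, 66.0]]
machine ctr from cheeks [584.79362964 201.8017499   76.        ]
headtop [[563.27746317 190.48633832 135.        ]]
orange tops [[585.14950468 194.40795839 127.        ]
 [542.49916757 191.23679669 127.        ]] [563.82433612 192.82237754 127.        ]
scene far orange face [[578.99953802 193.18307598 115.        ]]
knob tri (array([542.29851769,  52.19547497, 157.24307077]), np.float64(0.6052196918145426)) [[542.31843343  51.82164994 158.        ]]
```

Call:
{"method": "arm_command", "body": {"motion": [{"offset": [0.36, 0.86, 0], "dr": [0, 0, 1], "gripper": 0}, {"offset": [0.36, 0.86, 0], "dr": [0, 0, 1], "gripper": 0}, {"offset": [0.36, 0.86, 0], "dr": [0, 0, 1], "gripper": 0}, {"offset": [0.36, 0.86, 0], "dr": [0, 0, 1], "gripper": 0}, {"offset": [0.36, 0.86, 0], "dr": [0, 0, 1], "gripper": 0}, {"offset": [0.36, 0.86, 0], "dr": [0, 0, 1], "gripper": 0}, {"offset": [0.36, 0.86, 0], "dr": [0, 0, 1], "gripper": 0}, {"offset": [0.36, 0.86, 0], "dr": [0, 0, 1], "gripper": 0}, {"offset": [0.36, 0.86, 0], "dr": [0, 0, 1], "gripper": 0}, {"offset": [0.36, 0.86, 0], "dr": [0, 0, 1], "gripper": 0}]}}

```text
t: 1.5
position: [479.5, 16.0, 230.2]
tool_rot: [0.999, -0.038, 0.002, -0.0]
ft_force: [0.3, -0.8, -0.7]
gripper_width: 0.002
```

Call:
{"method": "arm_command", "body": {"motion": [{"offset": [0.12, 0.3, 0], "dr": [0, 0, 0.8], "gripper": 0}, {"offset": [0.12, 0.24, 0], "dr": [0, 0, 0.75], "gripper": 0}, {"offset": [0, 0, 0], "dr": [0, 0, 0], "gripper": 0}]}}

```text
t: 1.88
position: [494.9, 53.5, 229.9]
tool_rot: [0.999, 0.045, 0.002, -0.0]
ft_force: [-0.2, -0.6, 0.4]
gripper_width: 0.001
```

```bash
cat > snap.py <<'E'
from plant import bot
from h import *
import pickle,sys
tag=sys.argv[1]; S={}
for n in sys.argv[2:]:
    st=bot.get_state(); f=bot.grab_frame(n); S[n]=f; S["st_"+n]=st
    cv2.imwrite(f"pics/{n}_{tag}.png",cv2.resize(f["frame"][:,:,::-1],(768,576),interpolation=cv2.INTER_CUBIC))
pickle.dump(S,open(f"s_{tag}.pkl","wb"))
print(st["t"],st["position"].round(1),st["tool_rot"].round(4),st["ft_force"].round(1),st["gripper_width"])
E
python3 snap.py a wrist top
```

```text
1.925 [494.6  53.  229.9] [ 9.99e-01  4.48e-02  1.90e-03 -3.00e-04] [ 0.3 -0.3 -0.5] -0.0029618538547355818
```

View pics/wrist_a.png

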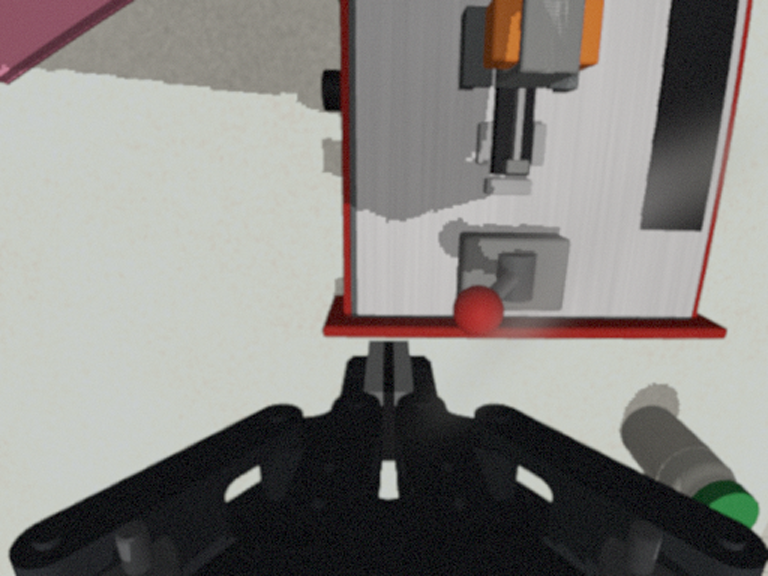

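Wrist view: the knob is at about (478,310) in the upscaled picture, with the fingers shut at (388,370) on its -x side. I'll triangulate the knob from the two views.

Run:
```python
from h import *
import pickle
S=pickle.load(open("s_a.pkl","rb")); W=S["wrist"]; st=S["st_wrist"]; S0=pickle.load(open("s0.pkl","rb"))
p=((478+.5)/1.5-.5,(310+.5)/1.5-.5)
print(tri(W,p,S0["top"],(198.08,173),s1=st), tri(W,p,S0["scene"],(288,219),s1=st))
print("plane",plane(W,[p],158,st))
# deck right edges / yaw: left red edge x front at z~65 and cassette
def w(x,y,z): return plane(W,[((x+.5)/1.5-.5,(y+.5)/1.5-.5)],z,st)[0]
a=w(348,300,66);b=w(343,20,66);d=b-a;print("yaw",np.arctan2(d[1],d[0])-np.pi/2,a,b)
a=w(327,330,76);b=w(724,331,76);print("cheek",a,b,np.arctan2(*(b-a)[[1,0]]))
```

```text
(array([541.34372946,  51.72947485, 157.41663103]), np.float64(2.1447942099442585)) (array([540.59204231,  51.53733153, 155.78143418]), np.float64(0.8371409679270072))
plane [[540.10620346  51.84946141 158.        ]]
yaw 0.08529969468980125 [468.68405543  19.89767136  66.        ] [453.18553503 201.15169508  66.        ]
cheek [ 4.55891853e+02 -3.90339843e-01  7.60000000e+01] [746.5720713  23.3387884  76.       ] 0.0814524914354142
```

Call:
{"method": "arm_command", "body": {"motion": [{"offset": [-0.05, -0.08, -0.7], "dr": [0, 0, -0.1], "gripper": 0}, {"offset": [0, 0, -0.65], "dr": [0, 0, 0], "gripper": 0}, {"offset": [0, 0, 0], "dr": [0, 0, 0], "gripper": 0}]}}

```text
t: 2.35
position: [491.0, 44.7, 148.3]
tool_rot: [0.999, 0.036, 0.003, 0.0]
ft_force: [-0.7, 0.1, -0.9]
gripper_width: -0.0
```

```bash
python3 snap.py b wrist
```

```text
2.35 [491.   44.7 148.3] [9.994e-01 3.580e-02 2.900e-03 3.000e-04] [-0.7  0.1 -0.9] -1.916129802488654e-05
```

View pics/wrist_b.png

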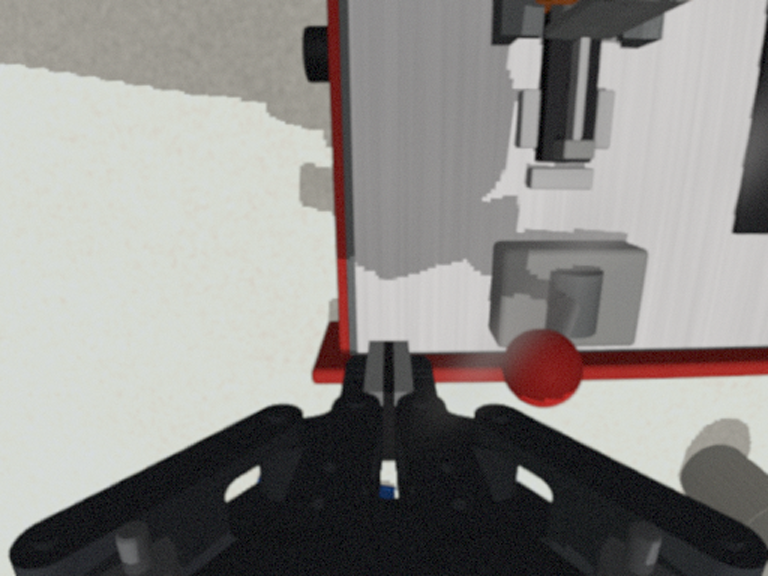

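The fingers stand clear in front of the knob (543,368). Pushing.

Call:
{"method": "arm_command", "body": {"motion": [{"offset": [0.3, 0.05, 0], "dr": [0, 0, 0], "gripper": 0}, {"offset": [0.3, 0.05, 0], "dr": [0, 0, 0.1], "gripper": 0}, {"offset": [0.3, 0.03, 0], "dr": [0, 0, 0], "gripper": 0}, {"offset": [0.3, 0.03, 0], "dr": [0, 0, 0], "gripper": 0}, {"offset": [0.25, 0.02, 0], "dr": [0, 0, 0], "gripper": 0}, {"offset": [0.1, 0.01, 0], "dr": [0, 0, 0], "gripper": 0}]}}

```text
t: 3.15
position: [589.3, 52.4, 167.1]
tool_rot: [0.999, 0.038, 0.01, 0.003]
ft_force: [-1.0, -0.8, 0.2]
gripper_width: -0.0
```

```bash
python3 snap.py c wrist scene
```

```text
3.2 [589.8  52.5 167.2] [0.9992 0.0376 0.0101 0.0026] [ 1.   1.1 -0.7] -0.0007514364407223404
```

View pics/wrist_c.png

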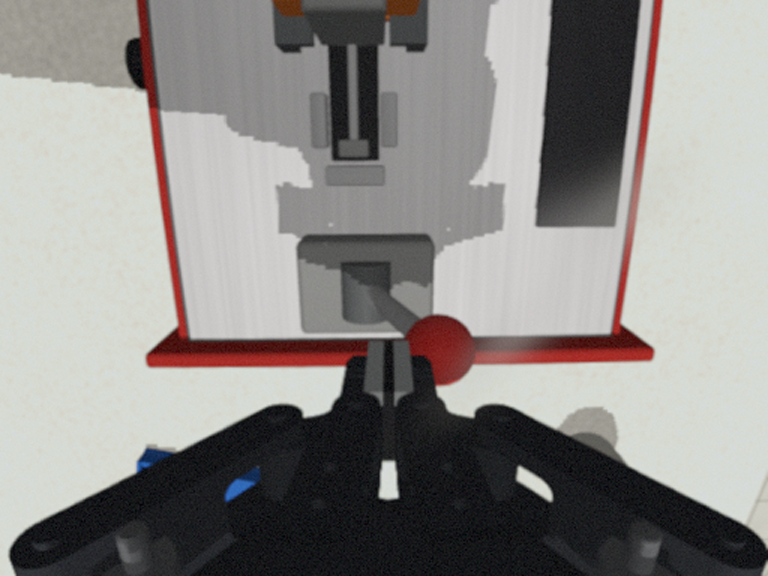

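View pics/scene_c.png

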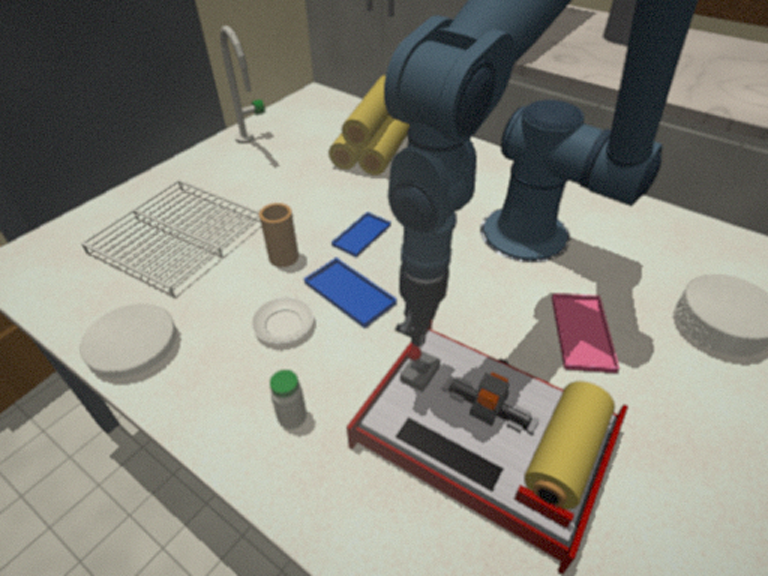

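Run:
```python
from h import *
import pickle
S=pickle.load(open("s_c.pkl","rb")); W=S["wrist"]; st=S["st_wrist"]
p=((441+.5)/1.5-.5,(350+.5)/1.5-.5)
for z in (157,160,165):
    q=plane(W,[p],z,st)[0]; print(q, 0.5+np.arcsin((q[0]-577.8)/80))
print(R.from_quat(st["tool_rot"]).as_matrix().round(3))
```

```text
[608.06069678  54.41776263 157.        ] 0.8879145192553337
[607.51324564  55.79684856 160.        ] 0.880533189037389
[606.60082707  58.0953251  165.        ] 0.8682789748155386
[[ 0.997  0.075  0.019]
 [ 0.075 -0.997 -0.004]
 [ 0.019  0.006 -1.   ]]
```

Call:
{"method": "arm_command", "body": {"motion": [{"offset": [0, 0.02, -0.2], "dr": [0.04, 0.19, 0], "gripper": 0}, {"offset": [0.1, 0, 0], "dr": [0, 0, 0], "gripper": 0}, {"offset": [0.06, 0, 0], "dr": [0, 0, 0], "gripper": 0}, {"offset": [0, 0, 0], "dr": [0, 0, 0], "gripper": 0}]}}

```text
t: 3.75
position: [593.0, 53.6, 154.4]
tool_rot: [0.999, 0.038, -0.006, -0.0]
ft_force: [-0.4, 0.3, 1.0]
gripper_width: 0.001
```

```bash
python3 snap.py d wrist
python3 - <<'E'
from h import *
import pickle
S=pickle.load(open("s_d.pkl","rb")); W=S["wrist"]; st=S["st_wrist"]
hsv=cv2.cvtColor(W["frame"],cv2.COLOR_RGB2HSV)
m=cv2.inRange(hsv,np.array([0,120,50]),np.array([4,255,255]))|cv2.inRange(hsv,np.array([176,120,50]),np.array([180,255,255]))
m=cv2.morphologyEx(m,cv2.MORPH_OPEN,np.ones((15,15)))
n,l,s,c=cv2.connectedComponentsWithStats(m)
for i in range(1,n):
    q=plane(W,[c[i]],158,st)[0]; print(s[i],c[i],q,0.5+np.arcsin(np.clip((q[0]-577.8)/80,-1,1)))
E
```

```text
3.75 [593.   53.6 154.4] [ 0.9993  0.0376 -0.0055 -0.    ] [-0.4  0.3  1. ] 0.0014189285613717992
[ 287  221   32   44 1238] [302.33117932 242.49757674] [614.26149623  57.29744054 158.        ] 0.9732356391197172
```

View pics/wrist_d.png

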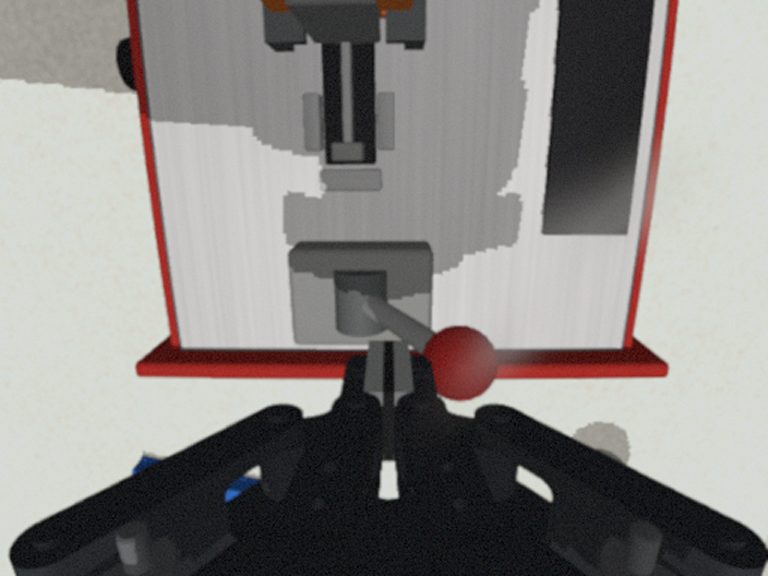

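Lever at about 0.96 rad. Backing off, then going above the cassette.

Call:
{"method": "arm_command", "body": {"motion": [{"offset": [-0.4, -0.03, 0], "dr": [0, 0, 0], "gripper": 0}, {"offset": [-0.1, 0, 0.8], "dr": [0, -0.1, 0], "gripper": 0}, {"offset": [0, 0.2, 0.6], "dr": [0, 0, 0], "gripper": 100}, {"offset": [0, 0.8, 0], "dr": [0, 0, 0], "gripper": 100}, {"offset": [0, 0.8, 0], "dr": [0, 0, 0.05], "gripper": 100}, {"offset": [0, 0.5, 0], "dr": [0, 0, 0], "gripper": 100}, {"offset": [0, 0, 0], "dr": [0, 0, 0], "gripper": 100}]}}

```text
t: 4.68
position: [560.5, 193.4, 236.9]
tool_rot: [0.999, 0.039, -0.003, -0.001]
ft_force: [-0.1, -0.1, 0.2]
gripper_width: 1.0
```

```bash
python3 snap.py e wrist
```

```text
4.675 [560.5 193.4 236.9] [ 9.992e-01  3.890e-02 -2.600e-03 -6.000e-04] [-0.1 -0.1  0.2] 1.0003186720505164
```

View pics/wrist_e.png

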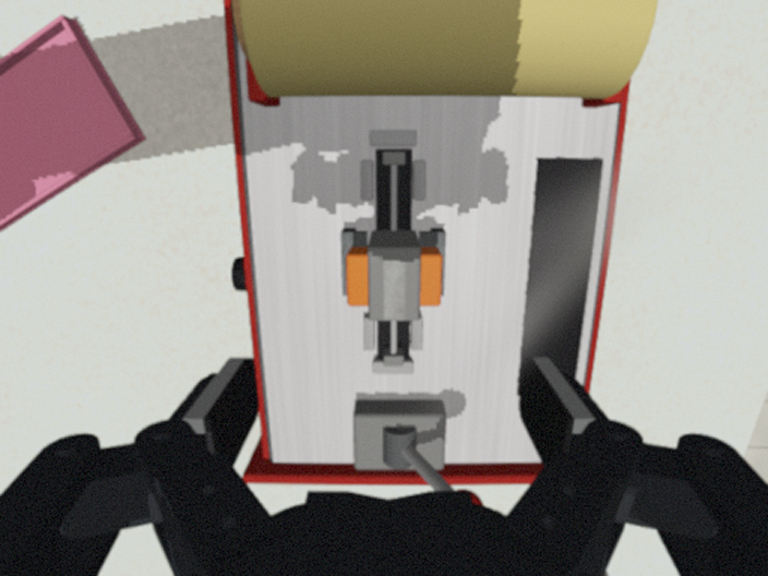

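Run:
```python
from h import *
import pickle
S=pickle.load(open("s_e.pkl","rb")); W=S["wrist"]; st=S["st_wrist"]
hsv=cv2.cvtColor(W["frame"],cv2.COLOR_RGB2HSV)
m=cv2.inRange(hsv,np.array([6,150,80]),np.array([18,255,255]))
n,l,s,c=cv2.connectedComponentsWithStats(m)
P=[]
for i in range(1,n):
    if s[i,4]>100:
        x,y,w,h=s[i,:4]
        print(s[i],c[i],plane(W,[(x,y),(x+w-1,y+h-1)],127,st).round(1).tolist())
        P.append(plane(W,[c[i]],127,st)[0])
P=np.array(P);print(P,P.mean(0)); d=P[1]-P[0]; print(np.arctan2(d[1],d[0]))
M=R.from_quat(st["tool_rot"]).as_matrix().round(4);print(M, np.arctan2(M[1,0],M[0,0]))
```

```text
[231 165  14  38 494] [237.83603239 183.68016194] [[533.9, 209.9, 127.0], [547.2, 177.3, 127.0]]
[280 165  15  38 477] [286.78197065 183.639413  ] [[575.8, 213.2, 127.0], [591.4, 180.8, 127.0]]
[[540.72484011 193.72664951 127.        ]
 [583.29406797 197.12807203 127.        ]] [562.00945404 195.42736077 127.        ]
0.07973391693344517
[[ 9.97e-01  7.77e-02 -5.20e-03]
 [ 7.77e-02 -9.97e-01  9.00e-04]
 [-5.10e-03 -1.30e-03 -1.00e+00]] 0.07777659232066354
```

Call:
{"method": "arm_command", "body": {"motion": [{"offset": [0.03, 0.02, -0.6], "dr": [0, -0.05, 0.02], "gripper": 100}, {"offset": [0, 0, -0.6], "dr": [0, 0, 0], "gripper": 100}, {"offset": [0, 0, -0.6], "dr": [0, 0, 0], "gripper": 100}, {"offset": [0, 0, 0], "dr": [0, 0, 0], "gripper": 100}]}}

```text
t: 5.22
position: [563.6, 189.1, 126.7]
tool_rot: [0.999, 0.037, 0.001, 0.001]
ft_force: [-0.2, -0.5, -0.4]
gripper_width: 0.998
```

Call:
{"method": "arm_command", "body": {"motion": [{"offset": [-0.02, 0.1, -0.25], "dr": [0, 0, 0.05], "gripper": 100}, {"offset": [0, 0.0, -0.25], "dr": [0, 0, 0], "gripper": 100}, {"offset": [0, 0, 0], "dr": [0, 0, 0], "gripper": 100}]}}

```text
t: 5.6
position: [564.9, 194.7, 98.1]
tool_rot: [0.999, 0.039, 0.004, 0.0]
ft_force: [0.5, 0.3, 0.0]
gripper_width: 1.0
```

```bash
python3 snap.py f wrist scene
python3 - <<'E'
from h import *
import pickle
S=pickle.load(open("s_f.pkl","rb"))
cv2.imwrite("pics/scf.png",cv2.resize(S["scene"]["frame"][180:380,225:425,::-1],None,fx=3,fy=3,interpolation=cv2.INTER_CUBIC))
E
```

```text
5.65 [565.4 194.9  98.9] [9.992e-01 3.850e-02 4.200e-03 1.000e-04] [-0.   0.7  0.1] 1.0002322296665391
```

View pics/wrist_f.png

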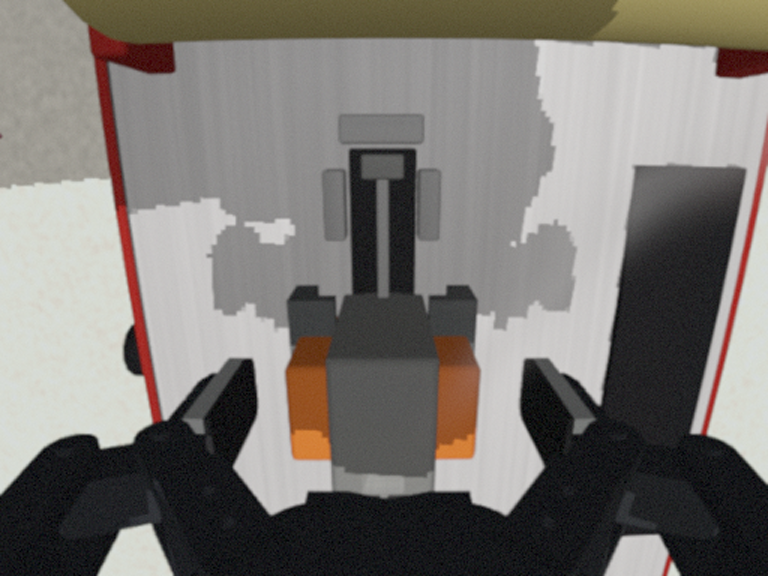

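View pics/scf.png

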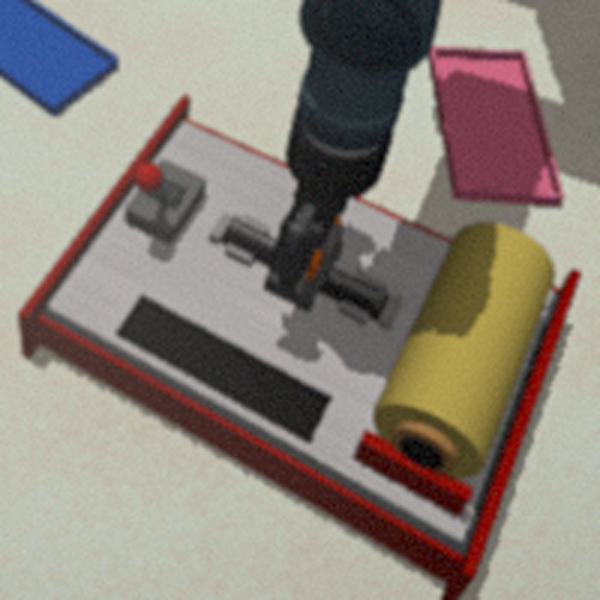

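Orange centre is at column 383, against the pads' centre at 389, so shift about 1.5–2 mm to -x and lower 5 mm, then pinch.

Call:
{"method": "arm_command", "body": {"motion": [{"offset": [-0.04, 0, -0.09], "dr": [0, 0.08, 0.02], "gripper": 100}, {"offset": [0, 0, 0], "dr": [0, 0, 0], "gripper": 70}, {"offset": [0, 0, 0], "dr": [0, 0, 0], "gripper": 70}]}}

```text
t: 6.08
position: [564.3, 195.3, 95.1]
tool_rot: [0.999, 0.04, 0.002, -0.0]
ft_force: [-0.2, 0.3, -0.2]
gripper_width: 0.702
```

```bash
python3 snap.py g wrist
```

```text
6.075 [564.3 195.3  95.1] [ 9.992e-01  3.970e-02  1.700e-03 -4.000e-04] [-0.2  0.3 -0.2] 0.7017171681477189
```

View pics/wrist_g.png

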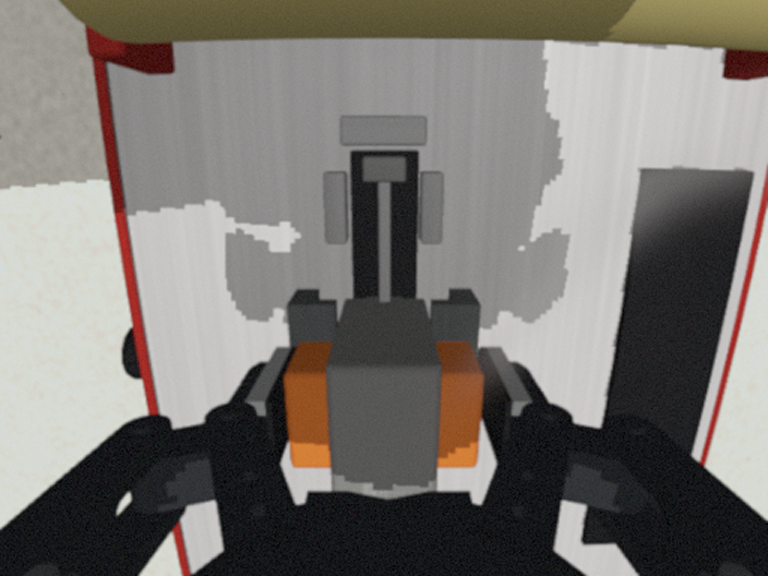

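Call:
{"method": "arm_command", "body": {"motion": [{"offset": [0, 0, 0], "dr": [0, 0, 0], "gripper": 45}, {"offset": [0, 0, 0], "dr": [0, 0, 0], "gripper": 20}, {"offset": [0, 0, 0], "dr": [0, 0, 0], "gripper": 0}, {"offset": [0, 0, 0], "dr": [0, 0, 0], "gripper": 0}, {"offset": [0, 0, 0], "dr": [0, 0, 0], "gripper": 0}]}}

```text
t: 6.75
position: [563.9, 195.4, 97.7]
tool_rot: [0.999, 0.04, 0.002, -0.001]
ft_force: [-1.1, 0.4, 1.7]
gripper_width: 0.408
```

```bash
python3 snap.py h wrist
```

```text
6.75 [563.9 195.4  97.7] [ 9.992e-01  3.980e-02  2.100e-03 -5.000e-04] [-1.1  0.4  1.7] 0.4079877100680899
```

View pics/wrist_h.png

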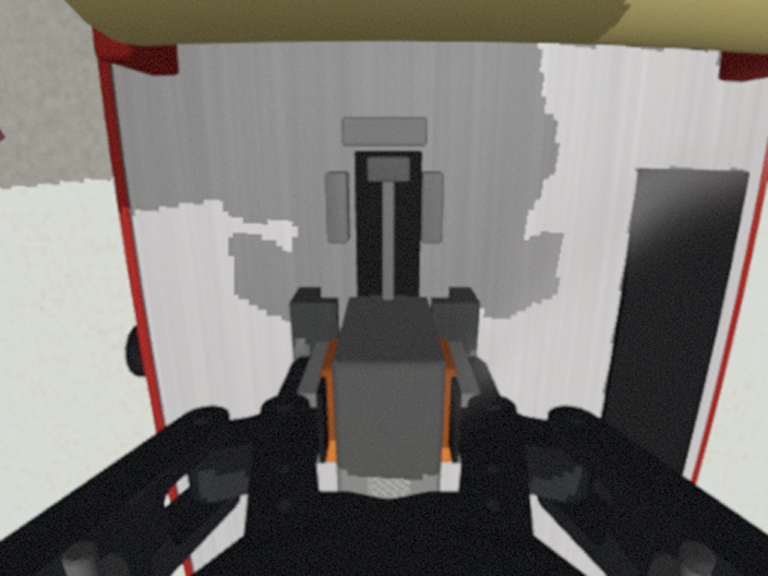

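Both buttons are flush (orange slivers of equal width at columns 331 and 449). Lifting.

Call:
{"method": "arm_command", "body": {"motion": [{"offset": [0, 0, 0.15], "dr": [0, 0, 0], "gripper": 0}, {"offset": [0, 0, 0.2], "dr": [0, 0, 0], "gripper": 0}, {"offset": [0, 0, 0.25], "dr": [0, 0, 0], "gripper": 0}, {"offset": [0, 0, 0.3], "dr": [0, 0, 0], "gripper": 0}, {"offset": [0, 0, 0.3], "dr": [0, 0, 0], "gripper": 0}]}}

```text
t: 7.42
position: [562.2, 194.9, 171.9]
tool_rot: [0.999, 0.04, -0.0, -0.0]
ft_force: [0.4, 0.1, -3.3]
gripper_width: 0.41
```

```bash
python3 snap.py i wrist scene
```

```text
7.475 [563.7 195.3 174.9] [ 9.992e-01  3.970e-02  2.100e-03 -5.000e-04] [ 0.9  0.3 -0.7] 0.4064828422547297
```

View pics/wrist_i.png

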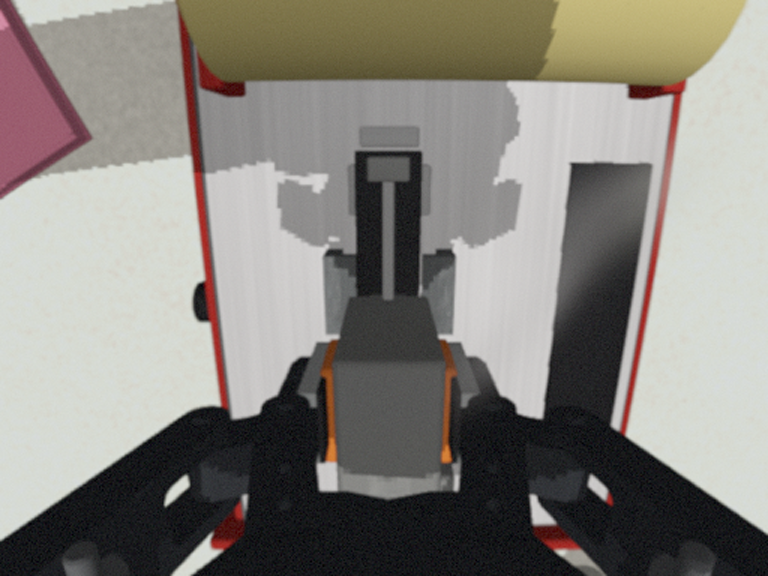

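View pics/scene_i.png

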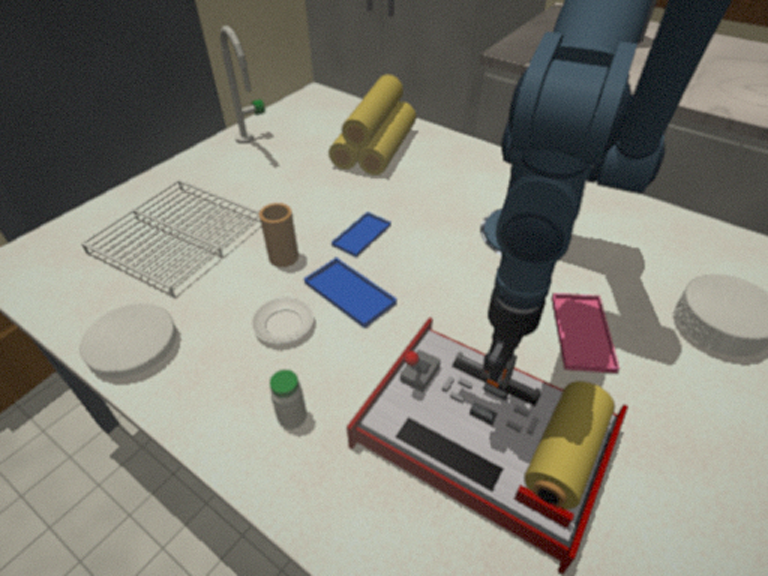

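Cassette is out of the dock and held. Raising it and carrying it toward the tray.

Call:
{"method": "arm_command", "body": {"motion": [{"offset": [0, 0, 0.5], "dr": [0, 0, 0], "gripper": 0}, {"offset": [0, 0, 0.6], "dr": [0, 0, 0], "gripper": 0}, {"offset": [-0.1, -0.35, 0.2], "dr": [0, 0, 0], "gripper": 0}, {"offset": [-0.18, -0.65, 0], "dr": [0, 0, -0.3], "gripper": 0}, {"offset": [-0.22, -0.8, 0], "dr": [0, 0, -0.3], "gripper": 0}, {"offset": [-0.22, -0.8, 0], "dr": [0, 0, -0.3], "gripper": 0}, {"offset": [-0.22, -0.8, 0], "dr": [0, 0, -0.3], "gripper": 0}, {"offset": [-0.22, -0.8, 0], "dr": [0, 0, -0.3], "gripper": 0}, {"offset": [-0.22, -0.8, 0], "dr": [0, 0, -0.3], "gripper": 0}, {"offset": [-0.15, -0.55, 0], "dr": [0, 0, -0.3], "gripper": 0}]}}

```text
t: 8.78
position: [460.5, -151.3, 245.9]
tool_rot: [0.998, -0.068, -0.003, 0.001]
ft_force: [0.6, 0.5, -3.7]
gripper_width: 0.411
```

Call:
{"method": "arm_command", "body": {"motion": [{"offset": [-0.13, -0.6, 0], "dr": [0, 0, 0], "gripper": 0}, {"offset": [-0.13, -0.6, -0.3], "dr": [0, 0, 0], "gripper": 0}, {"offset": [0, 0, -0.3], "dr": [0, 0, 0], "gripper": 0}, {"offset": [0, 0, 0], "dr": [0, 0, 0], "gripper": 0}]}}

```text
t: 9.28
position: [437.1, -229.6, 205.4]
tool_rot: [0.997, -0.073, -0.006, 0.001]
ft_force: [0.7, 1.1, -3.3]
gripper_width: 0.409
```

```bash
python3 snap.py j wrist scene top
```

```text
9.375 [ 438.6 -229.8  207.1] [ 0.9974 -0.0721 -0.0044  0.0021] [ 0.  -0.6 -3.1] 0.4057928843679114
```

View pics/wrist_j.png

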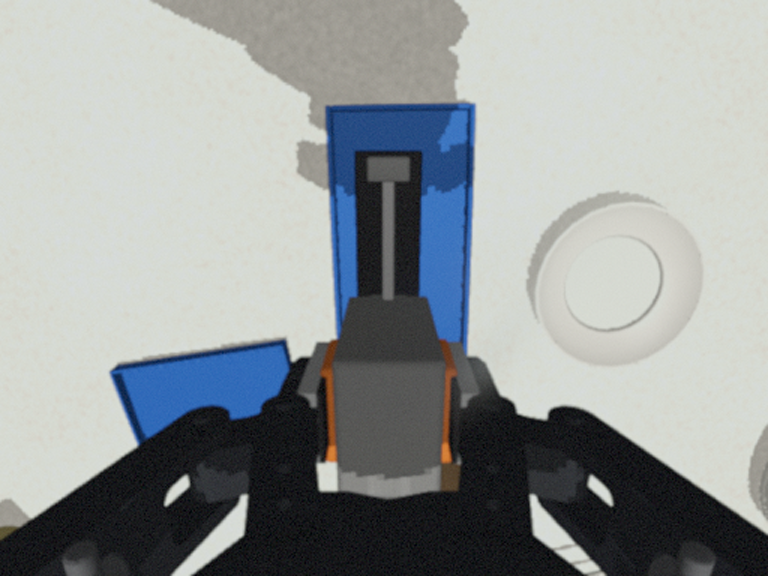

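View pics/scene_j.png

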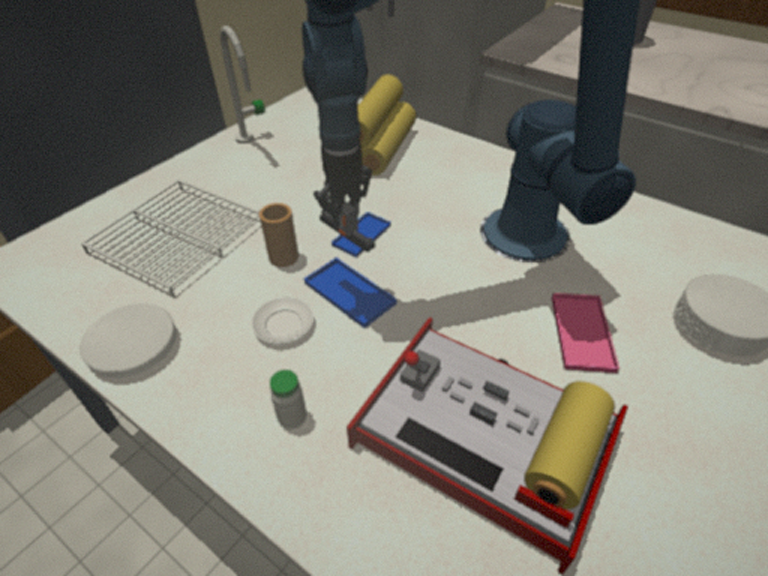

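View pics/top_j.png

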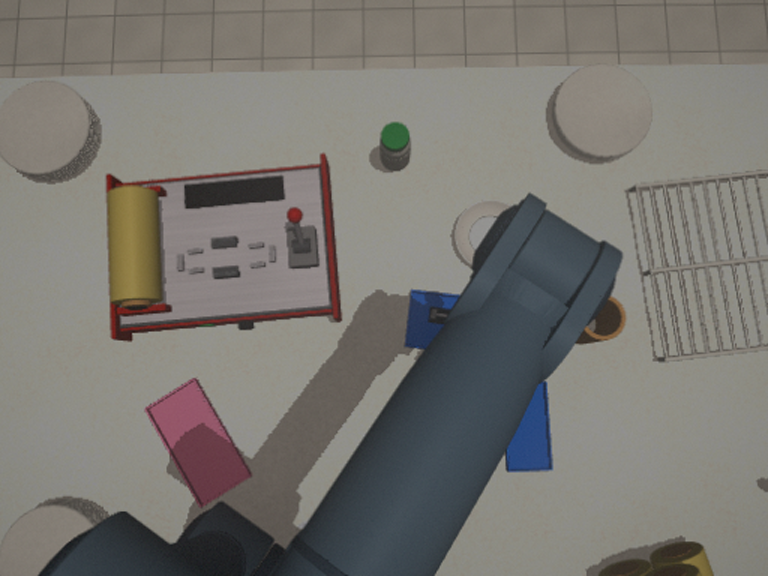

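Run:
```python
from h import *
import pickle
S=pickle.load(open("s_j.pkl","rb")); W=S["wrist"]; st=S["st_wrist"]
def w(x,y,z): return plane(W,[((x+.5)/1.5-.5,(y+.5)/1.5-.5)],z,st)[0]
a=w(327,106,18);b=w(475,104,18);c=w(338,335,18);d=w(467,345,18)
print(a,b,np.linalg.norm(b-a))
yl=np.arctan2(*(a-c)[[1,0]])-np.pi/2; yr=np.arctan2(*(b-d)[[1,0]])-np.pi/2; ye=np.arctan2(*(b-a)[[1,0]])
yaw=(yl+yr)/2; print(yl,yr,ye)
print("ctr",(a+b)/2-102.5*np.array([-np.sin(yaw),np.cos(yaw),0]))
M=R.from_quat(st["tool_rot"]).as_matrix();print(M.round(4),"toolyaw",np.arctan2(M[1,0],M[0,0]))
for z in (18,): print("dish edge",w(537,285,22),w(700,280,22))
```

```text
[ 406.87239935 -122.8601912    18.        ] [ 508.12931492 -136.38959092   18.        ] 102.1567795512942
-0.13137084010125832 -0.12938667995213726 -0.13282785109106038
ctr [ 444.17486316 -231.2549451    18.        ]
[[ 0.9894 -0.1451 -0.0119]
 [-0.1451 -0.9894 -0.0018]
 [-0.0115  0.0035 -0.9999]] toolyaw -0.1456161890212003
dish edge [ 541.76822482 -271.63923364   22.        ] [ 668.60820528 -285.80052671   22.        ]
```

Call:
{"method": "arm_command", "body": {"motion": [{"offset": [0.09, -0.02, -0.5], "dr": [0.02, -0.12, 0.14], "gripper": 0}, {"offset": [0, 0, -0.6], "dr": [0, 0, 0], "gripper": 0}, {"offset": [0, 0, -0.6], "dr": [0, 0, 0], "gripper": 0}, {"offset": [0, 0, -0.3], "dr": [0, 0, 0], "gripper": 0}, {"offset": [0, 0, 0], "dr": [0, 0, 0], "gripper": 0}]}}

```text
t: 10.05
position: [449.2, -231.1, 90.1]
tool_rot: [0.998, -0.062, 0.007, 0.004]
ft_force: [-0.0, 0.6, -3.1]
gripper_width: 0.408
```

```bash
python3 snap.py k wrist scene;python3 - <<'E'
from h import *
import pickle
S=pickle.load(open("s_k.pkl","rb"))
M=R.from_quat(S["st_wrist"]["tool_rot"]).as_matrix();print(M.round(4),"toolyaw",np.arctan2(M[1,0],M[0,0]))
cv2.imwrite("pics/sck.png",cv2.resize(S["scene"]["frame"][100:250,130:330,::-1],None,fx=4,fy=4,interpolation=cv2.INTER_CUBIC))
E
```

```text
10.1 [ 449.8 -231.5   91. ] [ 0.998  -0.0618  0.0079  0.0044] [ 0.8 -0.9 -3.6] 0.4096011126029724
[[ 0.9923 -0.1234  0.0139]
 [-0.1233 -0.9923 -0.009 ]
 [ 0.0149  0.0072 -0.9999]] toolyaw -0.1236328505058174
```

View pics/wrist_k.png

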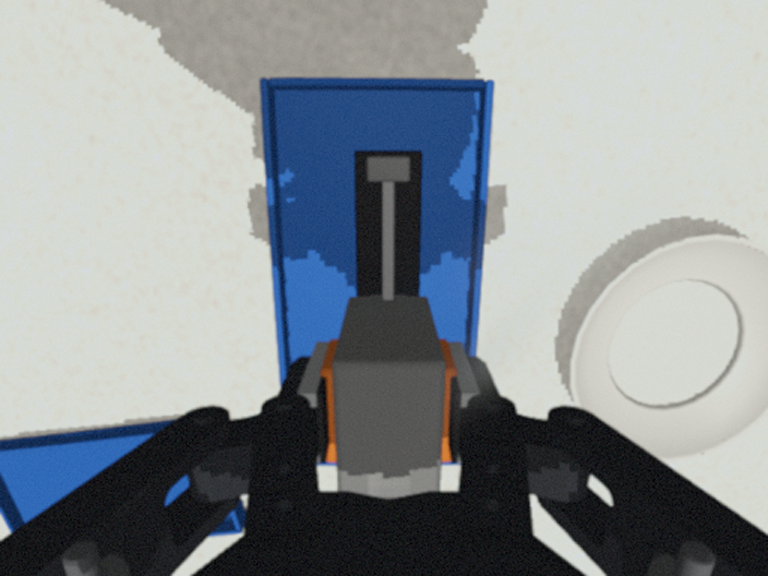

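View pics/sck.png

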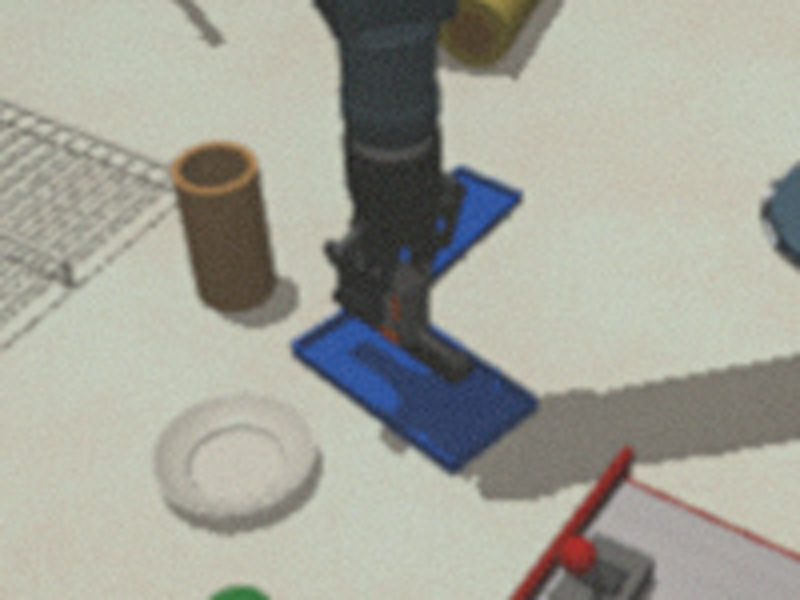

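Cassette is over the tray, with clearance on both sides. Lowering slowly with small corrections.

Call:
{"method": "arm_command", "body": {"motion": [{"offset": [-0.09, 0, -0.25], "dr": [0.09, 0.14, -0.05], "gripper": 0}, {"offset": [0, 0, -0.25], "dr": [0, 0, 0], "gripper": 0}, {"offset": [0, 0, -0.2], "dr": [0, 0, 0], "gripper": 0}, {"offset": [0, 0, 0], "dr": [0, 0, 0], "gripper": 0}]}}

```text
t: 10.65
position: [446.3, -233.2, 49.0]
tool_rot: [0.998, -0.064, 0.003, 0.002]
ft_force: [-0.1, 0.7, -2.7]
gripper_width: 0.404
```

Run:
```python
from h import *
from plant import bot
st=bot.get_state()
M=R.from_quat(st["tool_rot"]).as_matrix();print(st["position"],M[:,2].round(4),"toolyaw",np.arctan2(M[1,0],M[0,0]),st["ft_force"])
```

```text
[ 446.28359874 -233.17639308   49.01960564] [ 0.0051 -0.0038 -1.    ] toolyaw -0.1290533327738612 [-0.08010261  0.7194621  -2.65179124]
```

Call:
{"method": "arm_command", "body": {"motion": [{"offset": [-0.02, 0.02, -0.12], "dr": [0.04, 0.05, 0], "gripper": 0}, {"offset": [0, 0, -0.05], "dr": [0, 0, 0], "gripper": 0}, {"offset": [0, 0, 0], "dr": [0, 0, 0], "gripper": 0}]}}

```text
t: 11.02
position: [445.3, -232.1, 38.4]
tool_rot: [0.998, -0.064, 0.0, -0.0]
ft_force: [-0.2, 0.3, -3.3]
gripper_width: 0.41
```

Call:
{"method": "arm_command", "body": {"motion": [{"offset": [0, 0, -0.03], "dr": [0, 0, 0], "gripper": 0}, {"offset": [0, 0, 0], "dr": [0, 0, 0], "gripper": 0}]}}

```text
t: 11.28
position: [445.8, -232.4, 37.0]
tool_rot: [0.998, -0.064, 0.001, 0.0]
ft_force: [0.8, -0.3, -3.1]
gripper_width: 0.41
```

Call:
{"method": "arm_command", "body": {"motion": [{"offset": [0, 0, -0.03], "dr": [0, 0, 0], "gripper": 0}, {"offset": [0, 0, 0], "dr": [0, 0, 0], "gripper": 0}]}}

```text
t: 11.52
position: [446.3, -232.8, 37.2]
tool_rot: [0.998, -0.064, 0.001, 0.001]
ft_force: [-0.4, -0.0, -3.5]
gripper_width: 0.406
```

Call:
{"method": "arm_command", "body": {"motion": [{"offset": [0, 0, -0.05], "dr": [0, 0, 0], "gripper": 0}, {"offset": [0, 0, -0.03], "dr": [0, 0, 0], "gripper": 0}]}}

```text
t: 11.78
position: [446.6, -233.0, 36.6]
tool_rot: [0.998, -0.064, 0.002, 0.001]
ft_force: [-6.7, 3.5, 15.5]
gripper_width: 0.408
```

Floor contact felt (about +19 N change). Relaxing, then opening.

Call:
{"method": "arm_command", "body": {"motion": [{"offset": [0, 0, 0], "dr": [0, 0, 0], "gripper": 0}, {"offset": [0, 0, 0], "dr": [0, 0, 0], "gripper": 60}, {"offset": [0, 0, 0], "dr": [0, 0, 0], "gripper": 100}, {"offset": [0, 0, 0], "dr": [0, 0, 0], "gripper": 100}, {"offset": [0, 0, 0], "dr": [0, 0, 0], "gripper": 100}]}}

```text
t: 12.4
position: [447.7, -233.8, 36.9]
tool_rot: [0.998, -0.064, 0.003, 0.002]
ft_force: [-0.4, 0.3, -0.8]
gripper_width: 0.995
```

```bash
python3 snap.py l wrist
```

```text
12.4 [ 447.7 -233.8   36.9] [ 0.9979 -0.0643  0.0032  0.0021] [-0.4  0.3 -0.8] 0.9947999028279009
```

View pics/wrist_l.png

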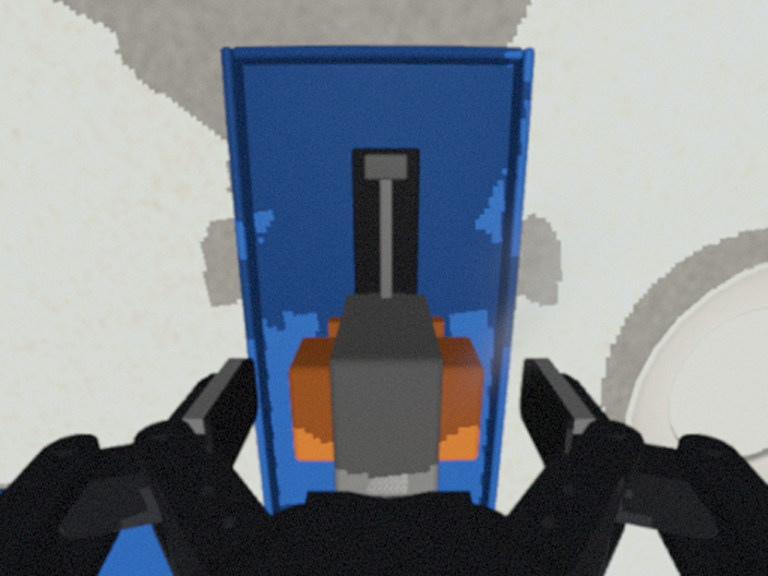

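Released: the orange buttons are out (290–330 and 438–482) and the cassette is upright in the tray. Rising straight up.

Call:
{"method": "arm_command", "body": {"motion": [{"offset": [0, 0, 0.3], "dr": [0, 0, 0], "gripper": 100}, {"offset": [-0.02, 0, 0.5], "dr": [0, 0, 0], "gripper": 100}, {"offset": [0, 0, 0.8], "dr": [0, 0, 0], "gripper": 100}, {"offset": [0, 0, 0.8], "dr": [0, 0, 0], "gripper": 100}, {"offset": [0, 0, 0.6], "dr": [0, 0, 0], "gripper": 100}, {"offset": [0, 0, 0], "dr": [0, 0, 0], "gripper": 100}]}}

```text
t: 13.2
position: [445.3, -233.0, 222.1]
tool_rot: [0.998, -0.064, 0.003, 0.002]
ft_force: [0.5, -0.3, 0.5]
gripper_width: 1.002
```

```bash
python3 snap.py m wrist scene
```

```text
13.25 [ 444.4 -232.5  220.4] [ 0.9979 -0.0644  0.0017  0.0012] [-0.4  0.  -0.7] 0.9981544183880655
```

View pics/wrist_m.png

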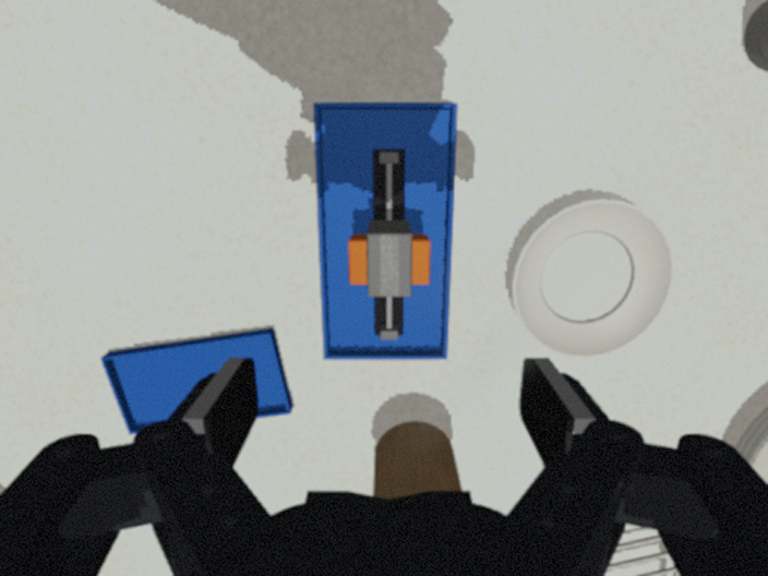

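View pics/scene_m.png

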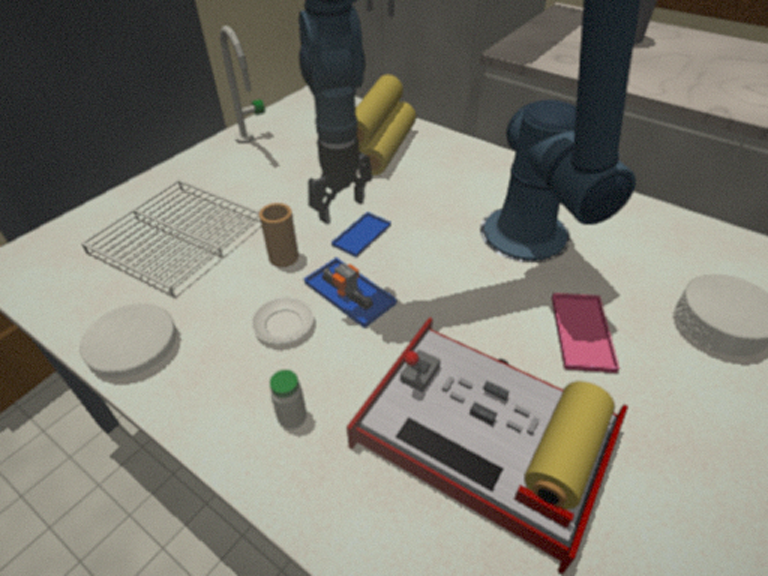

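Run:
```python
from h import *
import pickle
S=pickle.load(open("s_m.pkl","rb")); W=S["wrist"]; st=S["st_wrist"]
def w(x,y,z): return plane(W,[((x+.5)/1.5-.5,(y+.5)/1.5-.5)],z,st)[0]
t=np.mean([w(316,104,18),w(456,104,18),w(447,357,18),w(326,357,18)],axis=0)
print(t,(w(358,262,66)+w(421,262,66))/2)
from plant import bot
print(bot.get_state()["dq"].round(3)); print(bot.finish_job())
```

```text
[ 444.53239811 -229.21582319   18.        ] [ 445.87556584 -235.22502893   66.        ]
[-0.     0.019 -0.041 -0.007  0.002 -0.001]
the job is handed in; nothing more can be done
None
```

The wrapping machine is switched off and the cutter cassette stands upright on the floor of the larger blue tray. I handed the job in at about 13.3 s of the 48 s allowed, and no verdict was reported.

I pushed the lever over with shut fingers, pinched both buttons in, and lifted the cassette straight out of its dock. I carried it to the tray and lowered it until I felt the floor. Then I opened the gripper and raised it clear.

- **Lever:** it measured about 0.97 rad right after the push. The knob looked unmoved in the last scene picture, but I did not measure it again.
- **Cassette:** it stands about 1 mm in x and 6 mm in y from the tray's centre, against the 40 mm allowed. It looks upright with both buttons out; I judged its tilt and height by eye.
- **Dish, jar and core:** they look unmoved in the pictures, but I did not measure their positions.
- **Arm:** it drifted by up to 19 mm in height during the lever push, which I corrected. It was clear of everything at hand-in. The joint speeds last read up to 0.04 rad/s, so it was not quite still.

No check failed. The only disagreement was a 1–3 mm difference between the camera views when I located the cassette.

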